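# Mark a pattern with the plungers of a marking jig, in order

## Robot

A 6-joint arm with a two-finger parallel gripper is mounted at the origin on the work surface. World frame = base frame: x ahead of the robot, y to its left, z up, the work surface at z = 0. Lengths are in m, angles in rad, forces in N, time in s.
With the tool pointing down it reaches from about 0.25 to 0.725 m from the base axis. Payload 4 kg.
Tool frame: the origin (TCP) lies on the front face of the gripper's body, between the roots of the fingers; the fingertips stand 73 mm ahead of it and the grasp point (between the pads) lies bot.tcp_to_grasp ahead of it (bot.tcp_to_grasp is the distance from the TCP to the grasp point, in m); z points along the fingers, y is the line along which they close (so a half turn about z gives the same grasp; the last joint's range is limited). The gripper opens to 85 mm and grips with 20 to 120 N. Pads are 22 mm wide; open, the fingers measure 114 mm over their backs; the gripper's body (76 mm by 85 mm) begins 54 mm behind the grasp point. The pads swing forward as they close: fully open they stand 13 mm farther back than shut.
Start: joints at [0, 0.241, 0.005, 1.335, 0, 1.571], TCP at [0.5, -0, 0.304] pointing down, gripper open.
Joint ranges: [-2.72, 2.72], [-1.05, 1.87], [-1.09, 1.28], [-1.99, 2.15], [-1.42, 1.44], [-3.14, 3.14]. Speed limits (rad/s): [2.79, 2.79, 3.14, 3.14, 3.14, 3.14].

## Interface

Orientations are given as a unit quaternion [x, y, z, w].
In Python, from workcell import bot gives the robot as it stands.
- The arm moves only by the shell command python3 -m jog 'ROWS' [OPENING]. ROWS is JSON, one flat list of numbers, 6 for each row, row after row: the shift along the world's x, y, z scaled (see below), then the turn, a rotation vector about the world's x, y, z scaled (see below). In form: [tx, ty, tz, wx, wy, wz, tx, ty, tz, wx, wy, wz, ...]. A call has 1 to 10 rows; each row is the pose to reach, as a shift and turn from the pose commanded when the call began; what a row does not reach only later rows make up. The controller multiplies each number of a shift by 800 mm and each number of a turn by 2 rad. A row lasts 1/12 s, in which the tool goes at most 41.7 mm and 7.16 degrees, less where a joint would pass 70% of its speed; a pose out of reach is approached as far as the arm can. A call with a number of a shift or a turn outside -1 to 1 is refused whole. A call with a gripper value outside its range is refused whole. OPENING is the opening, from -1 (shut) to 1 (fully open), set as the call begins (- or left out, the last holds). The fingers move at their own pace and stop on an object; the grip force is fixed at half the most. Time passes only in rows, so rows that repeat a pose let the fingers close. It gives the time, the measured TCP pose, the force, the opening and the grip force at its end, in the units of the state.
- bot.get_obs(): the state, without advancing time (a new reading comes with each control period).
- bot.camera(name): name is "scene" or "side" or "wrist"; returns (picture, depth): 400x640x3 uint8, red, green, blue; 400x640 float32, m along the optical axis (not along the pixel's ray), 0 where there is no reading.
- bot.calibration(name): a dict with "intrinsics" (3x3 intrinsics, pixels), "pose" (4x4, takes a point from camera to world coordinates). Camera axes: x right, y up, looking along -z (the intrinsics and any distortion apply to the point x, -y, -z); pixel columns grow to the right and rows downward; lengths in m; the calibration is good to about 2 mm. A picture is of the moment at which its call begins: read the wrist's pose just before it. calibration takes no time and is no camera call; for the wrist camera it gives the pose at the moment of the call.
- bot.job_done(): hands the job in; it is judged then, once.
Trained networks look in the newest picture that a camera, given by its name, has taken for a name from the list of things; names that differ only in an ending like _2 or _b are one class to them, and where a whole thing is asked for, a point or a joint stands for the part that bears it (a point fixed in the world has none). Each returns a list of dicts, best first, with "confidence" (0 to 1); they miss things now and then, are a little off and sometimes report something else, mostly with a low value. They report only what shows in the picture. A call takes as long as a camera call.
- bot.find_in(label, camera): "at" ([x, y, z] in m, in the coordinates of the camera as it stood for that picture, good to about 4 mm: the middle of the surface that is visible of it).
- bot.tip_of(label, camera): "at" ([x, y, z] in m, in the coordinates of the camera as it stood for that picture, good to about 4 mm: a listed point, or the origin of a listed thing).
The state is a dict: "clock": time; "joint_pos": joint angles; "joint_vel": joint speeds; "tau": joint torques, N m; "eef_pos": TCP position; "tool_rot": TCP orientation; "ft_force": force on the tool from outside, world axes, zero at the start; "ft_torque": the same for the moment, N m; "grip_width": finger opening in m; "grasp_force": force on a finger pad.
Only numpy, scipy, OpenCV 4.12 (cv2) and the standard library are available. Lean on these libraries where they do the work, as an engineer would, in place of code of your own. Each camera call takes 0.05 s, during which the arm holds its last target. There are 200 camera calls.

## Task

Mark the pattern in the jig: with the fingertips, lightly press down first the plunger with the square cap, then the one with the ball, then the one with the wide round disc, each until its flange is down on its collar or nearly so. Do not press the crossbar plunger, pull none of them up, press no harder than it takes, and leave the awl, the spool and the tin where they are. Finish with the hand clear.

Things in the scene. Friction and masses are not known exactly. Their poses are not given: they have to be found in the camera images.
- jig: Marking jig: fixed dark steel bed plate 120 x 290 x 10 mm with a thin plywood pattern strip, lying flat on the bench. Origin: underside of the plate, on the bench, 10 mm to the -x side of the plate's centre; y axis runs along the row of plungers, z up. On it stand four grey C-shaped posts in a row, plunger axes 66 mm apart, 20 mm to the -x side of the jig's origin; which plunger stands where in the row changes.
- square_post: Fixed grey post (36 mm wide, 60 mm tall, its column on the far (+x) side) that carries the plunger with the square block cap. Origin: on the plunger's vertical axis, at the bed plate's top face (10 mm above the bench); axes as the jig's. At joint value 0 the cap's top stands 111 mm above this origin.
- square_cap (a point): Centre of the top of the square block cap (26 x 26 mm block, 20 mm tall, flat top; brass, as all caps). Moves with the plunger. The cap sits on a rubber bush on the stem that gives about 1 mm per 2.5 N, at most 6 mm, and springs back: while pressed, the top is 1 to 2 mm lower than the plunger's joint value says. Stands pushes of up to 25 N.
- square_plunger (a joint): Vertical travel of that plunger in m, growing as it is pressed down: starts at 0 to 0.003 (up: the small steel flange under the cap is 13 to 16 mm above the black collar on the post), 0.016 = fully down, flange on its collar, a hard stop. No return spring: friction of about 2 to 3 N holds it wherever it is left; it can also be pulled up 10 mm. Axis straight down.
- ball_post: Fixed grey post (36 mm wide, 60 mm tall, its column on the far (+x) side) that carries the plunger with the ball cap. Origin: on the plunger's vertical axis, at the bed plate's top face (10 mm above the bench); axes as the jig's. At joint value 0 the cap's top stands 116 mm above this origin.
- ball_cap (a point): Centre of the top of the ball cap (ball 26 mm across; brass, as all caps). Moves with the plunger. The cap sits on a rubber bush on the stem that gives about 1 mm per 2.5 N, at most 6 mm, and springs back: while pressed, the top is 1 to 2 mm lower than the plunger's joint value says. Stands pushes of up to 25 N.
- ball_plunger (a joint): Vertical travel of that plunger in m, growing as it is pressed down: starts at 0 to 0.003 (up: the small steel flange under the cap is 13 to 16 mm above the black collar on the post), 0.016 = fully down, flange on its collar, a hard stop. No return spring: friction of about 2 to 3 N holds it wherever it is left; it can also be pulled up 10 mm. Axis straight down.
- disc_post: Fixed grey post (36 mm wide, 60 mm tall, its column on the far (+x) side) that carries the plunger with the wide round disc cap. Origin: on the plunger's vertical axis, at the bed plate's top face (10 mm above the bench); axes as the jig's. At joint value 0 the cap's top stands 101 mm above this origin.
- disc_cap (a point): Centre of the top of the wide round disc cap (flat disc 40 mm across, 10 mm thick; brass, as all caps). Moves with the plunger. The cap sits on a rubber bush on the stem that gives about 1 mm per 2.5 N, at most 6 mm, and springs back: while pressed, the top is 1 to 2 mm lower than the plunger's joint value says. Stands pushes of up to 25 N.
- disc_plunger (a joint): Vertical travel of that plunger in m, growing as it is pressed down: starts at 0 to 0.003 (up: the small steel flange under the cap is 13 to 16 mm above the black collar on the post), 0.016 = fully down, flange on its collar, a hard stop. No return spring: friction of about 2 to 3 N holds it wherever it is left; it can also be pulled up 10 mm. Axis straight down.
- bar_post: Fixed grey post (36 mm wide, 60 mm tall, its column on the far (+x) side) that carries the plunger with the crossbar cap. Origin: on the plunger's vertical axis, at the bed plate's top face (10 mm above the bench); axes as the jig's. At joint value 0 the cap's top stands 103 mm above this origin.
- bar_cap (a point): Centre of the top of the crossbar cap (T-shaped crossbar, a level round bar 44 mm long and 12 mm thick on the stem, lying across the row; brass, as all caps). Moves with the plunger. The cap sits on a rubber bush on the stem that gives about 1 mm per 2.5 N, at most 6 mm, and springs back: while pressed, the top is 1 to 2 mm lower than the plunger's joint value says. Stands pushes of up to 25 N.
- bar_plunger (a joint): Vertical travel of that plunger in m, growing as it is pressed down: starts at 0 to 0.003 (up: the small steel flange under the cap is 13 to 16 mm above the black collar on the post), 0.016 = fully down, flange on its collar, a hard stop. No return spring: friction of about 2 to 3 N holds it wherever it is left; it can also be pulled up 10 mm. Axis straight down.
- awl: Bystander: loose awl with a pear-shaped wooden handle, 34 mm thick, about 140 mm long, lying on the bench near the jig. Origin: at mid-length, on the bench.
- spool: Bystander: loose empty wooden spool, 44 mm across, 50 mm tall, standing on the bench. Origin: centre of its underside.
- tin: Bystander: loose round metal tin, 64 mm across, 35 mm tall, standing on the bench. Origin: centre of its underside.

How it is judged:
By the outcome, as a careful person would: the job done as asked, in the order asked, and still so for the second after the job is handed in, with the robot touching nothing.
It also fails if it takes over 48 s, if anything falls off the work surface, if the arm or the gripper's body presses on something with over 40 N, if the wrist force passes 120 N, or if a joint passes its speed limit or range.

## Working session

There is one attempt and no reset: what is moved stays moved. The work goes in short steps, Python scripts to look and compute and a shell command to move; the robot and the scene stay as the last step left them, time stands still between calls to the robot, and variables do not carry over. Pictures are saved under pics/ and viewed, at most 10 in all, crops included, and the job is handed in when it is done.

```bash
mkdir -p pics; cat > h.py <<'E'
import numpy as np,cv2
from workcell import bot
def w(cam,p):
    T=np.array(bot.calibration(cam)["pose"]);return T[:3,:3]@np.array(p)+T[:3,3]
E
python3 - <<'E'
from h import *
np.set_printoptions(precision=4,suppress=True)
ims=[]
for c in("scene","side"):
    im,d=bot.camera(c);cv2.imwrite(f"pics/{c}.png",im[:,:,::-1])
    for n in("square_cap","ball_cap","disc_cap","bar_cap","square_post","ball_post","disc_post","bar_post","jig"):
        r=bot.tip_of(n,c)[:2]
        print(c,n,[(round(x["confidence"],2),w(c,x["at"])) for x in r])
o=bot.get_obs();print(o["clock"],o["eef_pos"],o["tool_rot"],o["ft_force"],o["grip_width"],bot.tcp_to_grasp)
E
```

```text
scene square_cap [(0.64, array([0.5714, 0.1267, 0.1224]))]
scene ball_cap [(0.65, array([0.5905, 0.1923, 0.1261])), (0.5, array([ 0.5895,  0.0856, -0.0012]))]
scene disc_cap [(0.57, array([0.5665, 0.0585, 0.1062]))]
scene bar_cap [(0.64, array([ 0.5517, -0.0011,  0.1112]))]
scene square_post [(0.69, array([0.5779, 0.1284, 0.0101])), (0.68, array([0.572 , 0.1272, 0.1188]))]
scene ball_post [(0.58, array([0.5873, 0.192 , 0.0071])), (0.15, array([0.5793, 0.1247, 0.0083]))]
scene disc_post [(0.86, array([0.5637, 0.062 , 0.0089]))]
scene bar_post [(0.95, array([ 0.5475, -0.0042,  0.0171]))]
scene jig [(0.63, array([ 0.5876,  0.0893, -0.0027]))]
side square_cap [(0.56, array([0.58  , 0.1252, 0.119 ]))]
side ball_cap [(0.47, array([0.5916, 0.191 , 0.1232]))]
side disc_cap [(0.52, array([0.5648, 0.056 , 0.1064]))]
side bar_cap [(0.42, array([ 0.5503, -0.0102,  0.1056]))]
side square_post [(0.91, array([0.5788, 0.1256, 0.0093]))]
side ball_post [(0.86, array([0.5858, 0.1918, 0.0042]))]
side disc_post [(0.87, array([0.5652, 0.0563, 0.0084])), (0.58, array([ 0.6194,  0.2927, -0.0014]))]
side bar_post [(0.89, array([ 0.5516, -0.0054,  0.0086]))]
side jig [(0.75, array([ 0.5939,  0.0879, -0.0043]))]
1.0 [ 0.5    -0.      0.3039] [0.7071 0.7071 0.     0.    ] [ 0.1279 -0.551  -0.4267] 0.08539162979592403 0.0539
```

View pics/scene.png

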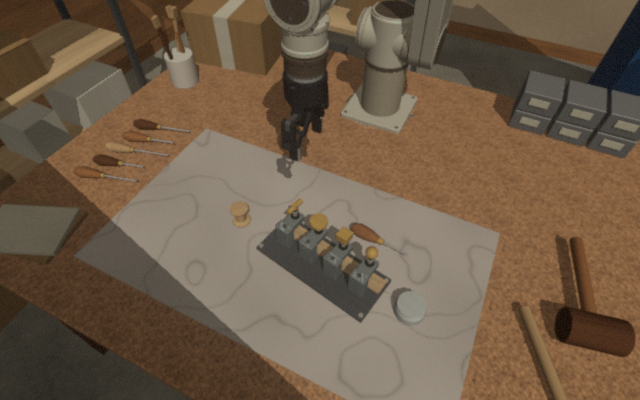

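View pics/side.png

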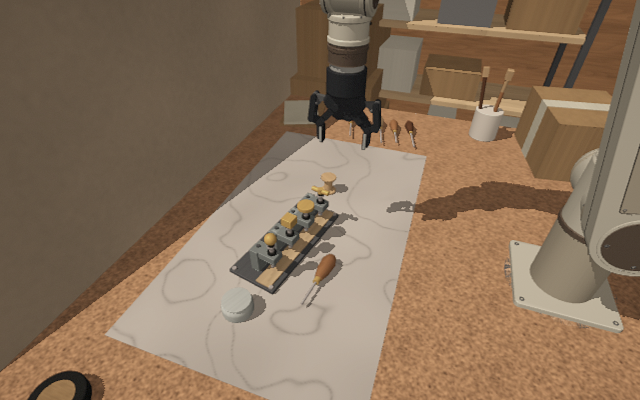

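The order along the row from the low-y end is bar, disc, square, ball; in the scene picture these are at pixels (295,207), (318,222), (344,236) and (371,254). The networks agree with this, and the spacing comes out at about 66.8 mm, so I'll shut the fingers and go above the square cap.

```bash
python3 -m jog '[0.096,0.1565,-0.0425,0,0,0,0.096,0.1565,-0.0425,0,0,0,0.096,0.1565,-0.0425,0,0,0,0.096,0.1565,-0.0425,0,0,0,0.096,0.1565,-0.0425,0,0,0,0.096,0.1565,-0.0425,0,0,0,0.096,0.1565,-0.0425,0,0,0]' -1
python3 - <<'E'
from h import *
np.set_printoptions(precision=4,suppress=True)
o=bot.get_obs();print(o["clock"],o["eef_pos"],o["ft_force"],o["grip_width"])
for c in("wrist","scene","side"):
    im,d=bot.camera(c)
    if c=="wrist":cv2.imwrite("pics/w1.png",im[:,:,::-1])
    cal=bot.calibration(c);K=np.array(cal["intrinsics"]);T=np.array(cal["pose"])
    v,u=np.nonzero(d>0);z=d[v,u]
    P=np.stack([(u-K[0,2])/K[0,0]*z,-(v-K[1,2])/K[1,1]*z,-z],1)@T[:3,:3].T+T[:3,3]
    hsv=cv2.cvtColor(im,cv2.COLOR_RGB2HSV)[v,u]
    for n,x,y,h in(("square",.5766,.1252,.121),("ball",.5892,.19,.126),("disc",.564,.0604,.111),("bar",.5515,-.0044,.113)):
        m=(np.hypot(P[:,0]-x,P[:,1]-y)<.03)&(P[:,2]>h-.022)&(P[:,2]<h+.005)&(hsv[:,1]>90)
        q=P[m]
        if len(q)>5:
            t=q[q[:,2]>np.percentile(q[:,2],95)-.005]
            print(c,n,len(q),"mid",(q.min(0)+q.max(0))/2,"ext",np.ptp(q,0),"top",t.mean(0),np.percentile(q[:,2],95))
        r=bot.tip_of(n+"_cap",c)[:1];print("   net",[(round(a["confidence"],2),w(c,a["at"])) for a in r])
E
```

```text
clock: 1.58
eef_pos: [0.5765, 0.125, 0.2697]
tool_rot: [0.707, 0.707, -0.001, -0.0]
ft_force: [0.8, -0.4, -0.5]
grip_width: 0.0007
grasp_force: 0.0
1.5833 [0.5765 0.125  0.2697] [ 0.7881 -0.3874 -0.512 ] 0.0006894281927405817
wrist square 1506 mid [0.5763 0.1236 0.1116] ext [0.0297 0.0301 0.0218] top [0.5764 0.1244 0.1204] 0.12150520988163757
   net [(0.7, array([0.5745, 0.1214, 0.1197]))]
wrist ball 1195 mid [0.5892 0.1881 0.1173] ext [0.0253 0.0252 0.0149] top [0.5894 0.1883 0.1215] 0.12373924392015404
   net [(0.69, array([0.589 , 0.1895, 0.1211]))]
wrist disc 170 mid [0.5601 0.0598 0.1062] ext [0.0328 0.0294 0.0091] top [0.5599 0.0627 0.1088] 0.11013897771329709
   net []
wrist bar 34 mid [ 0.571  -0.0085  0.1078] ext [0.0026 0.0092 0.0077] top [ 0.5713 -0.0076  0.1098] 0.11165683373282043
   net [(0.51, array([0.5775, 0.128 , 0.1217]))]
scene square 211 mid [0.5785 0.1242 0.113 ] ext [0.0288 0.0296 0.0225] top [0.5778 0.1249 0.121 ] 0.12301588494430016
   net [(0.67, array([0.5725, 0.1258, 0.1204]))]
scene ball 120 mid [0.5928 0.1903 0.1159] ext [0.0221 0.0219 0.0195] top [0.591
[... 386 characters left out ...]
, array([ 0.5511, -0.0017,  0.1122]))]
side square 194 mid [0.5765 0.125  0.1104] ext [0.0285 0.0285 0.0219] top [0.5761 0.1262 0.1188] 0.12015486676956083
   net [(0.6, array([0.5844, 0.1242, 0.1182]))]
side ball 125 mid [0.5893 0.1912 0.1142] ext [0.0237 0.0226 0.0184] top [0.589  0.1918 0.1201] 0.12220220115377971
   net [(0.5, array([0.5884, 0.1887, 0.1269]))]
side disc 190 mid [0.5635 0.0611 0.1041] ext [0.0369 0.0387 0.0116] top [0.5632 0.062  0.1076] 0.10916960024707385
   net [(0.47, array([0.5645, 0.0597, 0.1063]))]
side bar 99 mid [ 0.5512 -0.0031  0.1032] ext [0.0431 0.0163 0.0195] top [ 0.5509 -0.0028  0.1089] 0.1107223246468655
   net [(0.66, array([ 0.5485, -0.0052,  0.1091]))]
```

View pics/w1.png

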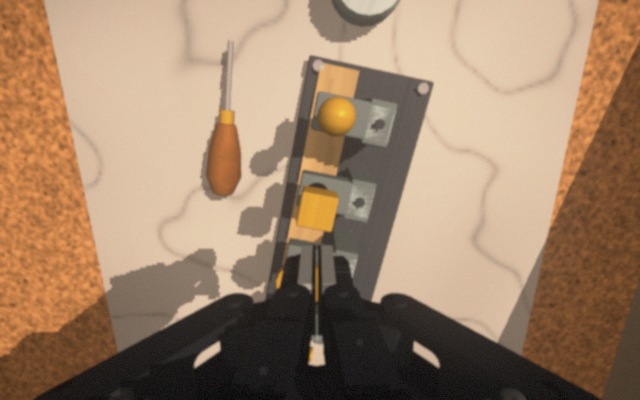

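Wrist view: ball at (337,116) and square at (318,210), with the shut fingers below them. Depth gives square (0.577,0.125), ball (0.590,0.190) and disc (0.564,0.0605). The heights match the spec. Now I descend in steps.

```bash
python3 -m jog '[0,0,-0.04,0,0,0,0,0,-0.075,0,0,0,0,0,-0.08,0,0,0,0,0,-0.085,0,0,0,0,0,-0.09,0,0,0,0,0,-0.09,0,0,0]'; python3 -m jog '[0,0,-0.0025,0,0,0,0,0,-0.005,0,0,0,0,0,-0.0075,0,0,0,0,0,-0.0075,0,0,0]'
```

```text
clock: 2.83
eef_pos: [0.5773, 0.1254, 0.1986]
tool_rot: [0.707, 0.707, 0.001, 0.0]
ft_force: [0.4, 0.2, 0.2]
grip_width: -0.0002
grasp_force: 0.0
clock: 3.17
eef_pos: [0.5772, 0.1253, 0.1923]
tool_rot: [0.707, 0.707, 0.001, 0.0]
ft_force: [0.8, 1.1, 1.4]
grip_width: 0.0003
grasp_force: 0.6
```

```bash
python3 -m jog '[0,0,-0.002,0,0,0,0,0,-0.004,0,0,0,0,0,-0.006,0,0,0,0,0,-0.008,0,0,0,0,0,-0.010,0,0,0,0,0,-0.012,0,0,0,0,0,-0.014,0,0,0,0,0,-0.014,0,0,0]'; python3 -m jog '[0,0,-0.001,0,0,0,0,0,-0.002,0,0,0,0,0,-0.002,0,0,0]'
```

```text
clock: 3.83
eef_pos: [0.5769, 0.1252, 0.1804]
tool_rot: [0.707, 0.707, 0.0, 0.0]
ft_force: [1.2, 0.2, 2.9]
grip_width: -0.0002
grasp_force: 0.9
clock: 4.08
eef_pos: [0.5769, 0.1252, 0.179]
tool_rot: [0.707, 0.707, 0.0, 0.0]
ft_force: [0.5, 0.8, 0.5]
grip_width: -0.0003
grasp_force: 0.9
```

```bash
for i in 1; do python3 -m jog '[0,0,-0.00125,0,0,0,0,0,-0.00125,0,0,0]'|grep -E 'eef|ft_f'; python3 -m jog '[0,0,-0.00125,0,0,0,0,0,-0.00125,0,0,0]'|grep -E 'eef|ft_f'; done
python3 - <<'E'
from h import *
f=[]
for i in range(4): bot.camera("side"); f.append(bot.get_obs()["ft_force"][2])
print(np.round(f,2))
E
```

```text
eef_pos: [0.5768, 0.1252, 0.178]
ft_force: [1.1, 0.1, 1.9]
eef_pos: [0.5768, 0.1252, 0.1769]
ft_force: [1.4, -0.1, 2.7]
[2.39 2.45 2.   1.83]
```

```bash
python3 -m jog '[0,0,-0.00125,0,0,0,0,0,-0.00125,0,0,0]'|grep -E 'eef|ft_f'; python3 - <<'E'
from h import *
f=[]
for i in range(3): bot.camera("side"); f.append(bot.get_obs()["ft_force"][2])
print(np.round(f,2))
E
```

```text
eef_pos: [0.5768, 0.1252, 0.1762]
ft_force: [0.8, -0.1, 3.0]
[2.73 4.15 3.26]
```

```bash
python3 -m jog '[0,0,-0.00125,0,0,0,0,0,-0.00125,0,0,0]'|grep -E 'eef|ft_f'; python3 - <<'E'
from h import *
f=[]
for i in range(3): bot.camera("side"); f.append(bot.get_obs()["ft_force"][2])
print(np.round(f,2),bot.get_obs()["eef_pos"])
E
```

```text
eef_pos: [0.5769, 0.1252, 0.1754]
ft_force: [0.6, -0.7, 5.2]
[5.76 5.45 5.  ] [0.5768657  0.12521522 0.17550968]
```

Force rises above friction to about 5.4 N, and the tip height of 0.1025 matches the stop minus the bush's give. The square plunger is down, so I lift and go over to the ball.

```bash
python3 -m jog '[0,0,0.02,0,0,0,0,0,0.05,0,0,0,0.008,0.04,0.05,0,0,0,0.01625,0.0806,0.05,0,0,0,0.01625,0.0806,0.05,0,0,0,0.01625,0.0806,0.04,0,0,0,0.01625,0.0806,0.031,0,0,0,0.01625,0.0806,0.031,0,0,0]'
python3 - <<'E'
from h import *
im,d=bot.camera("side");cv2.imwrite("pics/s2.png",cv2.resize(im[170:300,210:360],None,fx=4,fy=4)[:,:,::-1])
print(bot.get_obs()["ft_force"])
E
```

```text
clock: 5.92
eef_pos: [0.5879, 0.1884, 0.1966]
tool_rot: [0.707, 0.707, -0.003, -0.001]
ft_force: [-0.3, -1.4, -0.8]
grip_width: -0.0004
grasp_force: 0.0
[ 0.81125519 -0.31910019 -0.48551808]
```

View pics/s2.png

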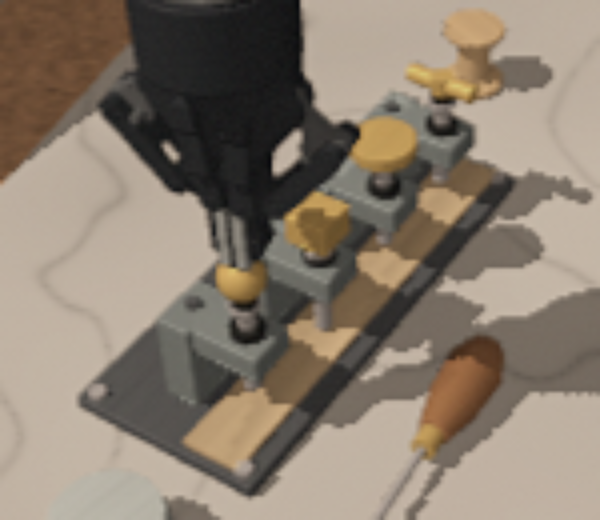

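The picture shows the square cap (318,225) seated on its collar, with the fingertips centred over the ball (241,280). Now the ball.

```bash
python3 -m jog '[0,0,-0.0025,0,0,0,0,0,-0.005,0,0,0,0,0,-0.0075,0,0,0,0,0,-0.010,0,0,0,0,0,-0.0125,0,0,0,0,0,-0.015,0,0,0,0,0,-0.0175,0,0,0,0,0,-0.02,0,0,0,0,0,-0.021,0,0,0,0,0,-0.021,0,0,0]'
python3 - <<'E'
from h import *
f=[]
for i in range(4): bot.camera("side"); f.append(bot.get_obs()["ft_force"][2])
print(np.round(f,2),bot.get_obs()["eef_pos"])
E
```

```text
clock: 6.8
eef_pos: [0.5899, 0.1897, 0.1828]
tool_rot: [0.707, 0.707, 0.0, 0.0]
ft_force: [0.5, -1.6, 1.7]
grip_width: 0.0
grasp_force: 0.8
[1.09 0.84 0.88 1.11] [0.58985017 0.18992932 0.18303875]
```

```bash
cat > f.py <<'E'
from h import *
f=[]
for i in range(4): im,d=bot.camera("side"); f.append(bot.get_obs()["ft_force"][2])
print(np.round(f,2),bot.get_obs()["eef_pos"])
E
python3 -m jog '[0,0,-0.00125,0,0,0,0,0,-0.0015,0,0,0]'|grep ft_f; python3 f.py;python3 -m jog '[0,0,-0.00125,0,0,0,0,0,-0.00125,0,0,0]'|grep ft_f; python3 f.py
```

```text
ft_force: [0.2, -0.5, 2.9]
[1.3  1.72 1.64 1.12] [0.58985349 0.18983064 0.1819846 ]
ft_force: [0.1, -0.4, 3.6]
[2.78 3.31 3.3  3.15] [0.58988308 0.18980036 0.18114828]
```

```bash
python3 -m jog '[0,0,-0.00125,0,0,0,0,0,-0.00125,0,0,0]'|grep ft_f; python3 f.py
```

```text
ft_force: [-0.3, 0.2, 4.9]
[5.55 5.47 4.34 4.18] [0.5899325  0.18979401 0.18034133]
```

Same signature at the ball's stop height. On to the disc.

```bash
python3 -m jog '[0,0,0.02,0,0,0,0,0,0.05,0,0,0,-0.01,-0.05,0.05,0,0,0,-0.02,-0.10,0.05,0,0,0,-0.0323,-0.1615,0.05,0,0,0,-0.0323,-0.1615,0.05,0,0,0,-0.0323,-0.1615,0.03,0,0,0,-0.0323,-0.1615,0.015,0,0,0,-0.0323,-0.1615,0.009,0,0,0,-0.0323,-0.1615,0.009,0,0,0]'
python3 - <<'E'
from h import *
im,d=bot.camera("side");cv2.imwrite("pics/s3.png",cv2.resize(im[170:300,210:360],None,fx=4,fy=4)[:,:,::-1])
print(bot.get_obs()["ft_force"],bot.get_obs()["eef_pos"])
E
```

```text
clock: 8.93
eef_pos: [0.5628, 0.0605, 0.1851]
tool_rot: [0.707, 0.707, -0.002, -0.001]
ft_force: [-1.2, -0.2, -0.1]
grip_width: -0.0003
grasp_force: 0.0
[0.10852537 0.15025808 0.04970878] [0.5634094  0.06071637 0.18610411]
```

View pics/s3.png

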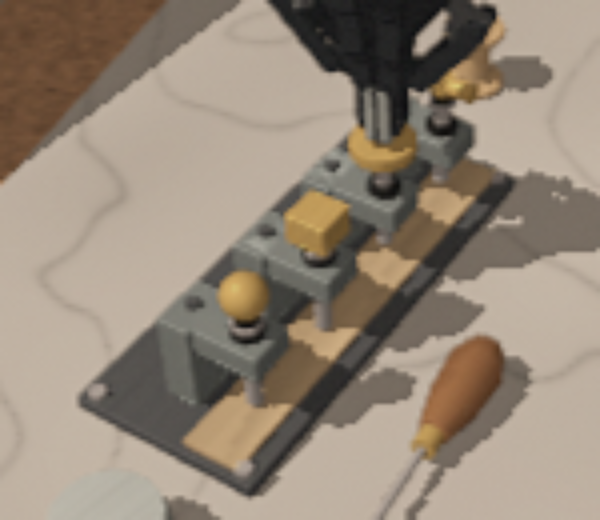

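Ball (243,297) and square (317,222) are both seated, and the fingers are centred on the disc (381,145). Pressing the disc.

```bash
python3 -m jog '[0,0,-0.0025,0,0,0,0,0,-0.005,0,0,0,0,0,-0.0075,0,0,0,0,0,-0.010,0,0,0,0,0,-0.0125,0,0,0,0,0,-0.015,0,0,0,0,0,-0.0175,0,0,0,0,0,-0.02,0,0,0,0,0,-0.0225,0,0,0,0,0,-0.024,0,0,0]' | grep -E 'ft_f|eef'
python3 -m jog '[0,0,0,0,0,0]'| grep -E 'ft_f|eef';python3 f.py; python3 -m jog '[0,0,-0.00125,0,0,0,0,0,-0.00125,0,0,0]'|grep ft_f; python3 f.py
```

```text
eef_pos: [0.5643, 0.0607, 0.1678]
ft_force: [2.0, 2.5, 1.9]
eef_pos: [0.5641, 0.0605, 0.1677]
ft_force: [1.1, 1.3, 1.6]
[1.84 1.66 1.4  1.37] [0.56392717 0.06034382 0.16783472]
ft_force: [0.9, 0.3, 2.6]
[1.94 1.56 1.35 2.17] [0.56391446 0.06037084 0.16690928]
```

```bash
python3 -m jog '[0,0,-0.00125,0,0,0,0,0,-0.00125,0,0,0]'|grep ft_f; python3 f.py
```

```text
ft_force: [0.7, 0.6, 3.4]
[3.51 3.68 3.97 3.95] [0.56396046 0.06041607 0.16606191]
```

```bash
python3 -m jog '[0,0,-0.00125,0,0,0,0,0,-0.00125,0,0,0]'|grep ft_f; python3 f.py
```

```text
ft_force: [-0.9, 0.3, 6.5]
[6.28 5.19 6.06 5.4 ] [0.56401608 0.06044696 0.16530146]
```

Stop reached. I'll lift straight up and well clear, then look.

```bash
python3 -m jog '[0,0,0.02,0,0,0,0,0,0.06,0,0,0,0,0,0.11,0,0,0,0,0,0.16,0,0,0,-0.05,0,0.18,0,0,0,-0.09,0,0.18,0,0,0,-0.14,0,0.18,0,0,0,-0.14,0,0.18,0,0,0,-0.14,0,0.18,0,0,0]'
python3 - <<'E'
from h import *
im,d=bot.camera("side");cv2.imwrite("pics/s4.png",cv2.resize(im[170:320,210:360],None,fx=4,fy=4)[:,:,::-1])
K=np.array(bot.calibration("side")["intrinsics"]);T=np.array(bot.calibration("side")["pose"])
v,u=np.nonzero(d>0);z=d[v,u]
P=np.stack([(u-K[0,2])/K[0,0]*z,-(v-K[1,2])/K[1,1]*z,-z],1)@T[:3,:3].T+T[:3,3]
for n,x,y in(("square",.5766,.1252),("ball",.5892,.19),("disc",.564,.0604),("bar",.5515,-.0044)):
    q=P[(np.hypot(P[:,0]-x,P[:,1]-y)<.012)&(P[:,2]<.14)];print(n,np.percentile(q[:,2],90))
E
```

```text
clock: 11.95
eef_pos: [0.449, 0.0603, 0.308]
tool_rot: [0.707, 0.707, -0.001, -0.001]
ft_force: [1.2, 0.2, -0.3]
grip_width: 0.0005
grasp_force: 0.0
square 0.10471386588051301
ball 0.10729429029433846
disc 0.09467851483147027
bar 0.10922371515829182
```

View pics/s4.png

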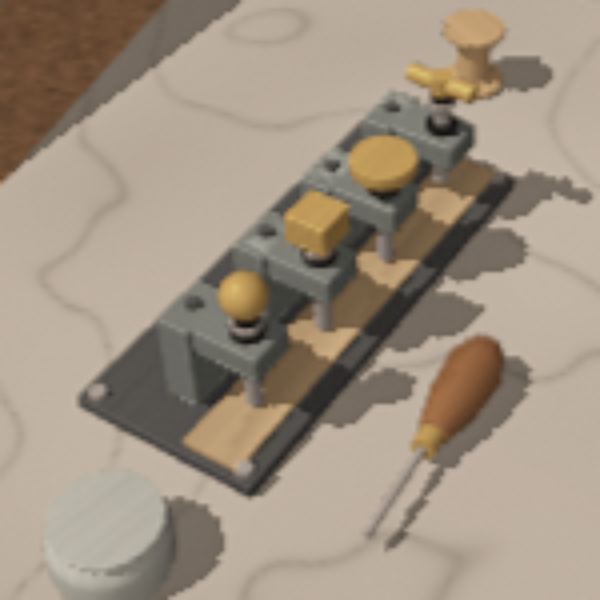

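The three caps are down: square (317,222), ball (243,297) and disc (383,163), with heights near 0.105, 0.11 and 0.095. The bar (440,80) is still up, the awl, spool and tin are untouched, and the hand is clear.

```bash
python3 -c "
from workcell import bot
print(bot.job_done())"
```

```text
the job is handed in; nothing more can be done
None
```

The square, ball and disc plungers were pressed down to their stops in that order, peaking at about 6.5 N; the crossbar, awl, spool and tin were left alone, the hand finished clear, and the job was handed in at about 12 s.

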